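Put the shoe cream away and screw the jar lid snug

TASK

Put the yellow-capped shoe-cream bottle into the tilted white jar, swing the jar's lid over the mouth as far as it goes, and screw the lid down clockwise by its black knob until it stops turning freely and becomes snug: once it tightens, give it roughly a twentieth of a turn more and stop well short of a tenth of a turn, which would overtighten it. Leave the red-capped bottle, the brush and the key bowl where they are, and let go of everything at the end.

Things in the scene. Friction and masses are not known exactly. Their poses are not given: they have to be found in the camera images.
- jar: white ceramic jar, outside diameter 130 mm, inside 118 mm, height 118 mm, floor 6 mm thick, fixed to a wooden stand (170 by 150 mm). Origin: centre of its underside; z: the jar's axis, out through the mouth, leaning 30 degrees from vertical towards the jar's -x side (towards the robot, roughly); y: horizontal, towards the lid's pivot. A 16 mm steel post carries the lid's arm 80 mm from the axis on the +y side.
- mouth (a point): centre of the jar's mouth, level with the rim, 118 mm along the jar's z from its origin; same axes as the jar
- pivot (a point): axis of the lid's swing arm, parallel to the jar's z axis, 80 mm from the jar's axis towards the jar's +y, level with the rim; same axes as the jar
- knob (a point): centre of the black fluted knob on the blue lid (knob diameter 56 mm, 36 mm high), on the lid's axis, 80 mm from the pivot, 49 mm above rim level. z: outward, parallel to the jar's z. The lid's disc (diameter 132 mm) has its top face 38 mm below this point. A steel arm 20 mm wide runs from under the knob to the pivot, its top face 25 mm below this point.
- lid_arm (a joint): swing of the lid arm about the pivot, rad: 0 = lid squarely over the mouth, against a stop; grows counter-clockwise (seen from outside, looking down on the lid), to 2.1. Starts swung aside at 1.8 to 2.05. Friction holds it where it is left; about 2 N at the knob moves it. Push the knob along the arc to close it.
- lid_thread (a joint): free-running part of the lid's turn, rad: grows clockwise (seen looking down on the lid) as it is screwed down, to its end at 2.4 where the lid meets the rim. Starts at 0.3 to 1.0. Takes 0.06 N m, stays where it is left. The thread is fine: knob and lid keep their height as they turn. It stops unscrewing at 0.
- lid (a joint): tightening of the lid on its seal after the thread has run to its end, rad clockwise: starts at 0 and moves only then, because it takes 0.30 N m, rising by 0.4 N m per rad. It stays where it is left. Snug from 0.1 rad; about 0.3 is ideal; overtightened above 0.65 rad.
- cream_center (a point): centre of the white bottle with yellow cap and yellow band, loose: diameter 44 mm, height 96 mm, standing upright on the table (z along its axis), centre 48 mm above its foot; about 0.13 kg
- polish_center (a point): centre of the bystander bottle with red cap and red band, same size as the cream bottle, upright
- brush_center (a point): centre of the bystander wooden shoe brush, 50 mm (its x) by 150 mm (its y) by 44 mm high
- key_bowl: bystander blue ceramic bowl, rim diameter 110 mm, 40 mm high; origin: centre of its underside
There are look-alikes about, which are no part of the job. Leave any pink look-alike of the part that bears cream_center alone.

How it is judged (in metres and radians):
On the way, in this order (a step that is already met when the one before it is completed fails the run):
1. the yellow-capped bottle is lifted off the table (height (world z) of cream_center above 0.09 m), for 0.1 s.
2. the yellow-capped bottle is inside the jar and let go (x of cream_center in the frame of jar between -0.05 and 0.05 m and y of cream_center in the frame of jar between -0.05 and 0.05 m and z of cream_center in the frame of jar between 0.015 and 0.095 m and contact force between the fingers and cream below 0.2 N), for 0.2 s.
3. the lid is swung over the mouth to its stop (within 0.1 rad) (value of joint lid_arm below 0.1 rad), for 0.2 s.
4. the lid is screwed down to the end of its thread and snug on its seal (0.1 rad or more) (value of joint lid_thread above 2.3 rad and value of joint lid above 0.1 rad and value of joint lid_arm below 0.1 rad), for 0.2 s.
At the end, for the whole second after the job is handed in: the yellow-capped bottle lies at rest inside the jar, its centre within the jar's hollow; the lid arm is within 0.1 rad of its stop; the thread is run to its end (above 2.3 rad) and the lid is tightened 0.1 to 0.65 rad on its seal (all of step 4 and x of cream_center in the frame of jar between -0.05 and 0.05 m and y of cream_center in the frame of jar between -0.05 and 0.05 m and z of cream_center in the frame of jar between 0.015 and 0.095 m and value of joint lid below 0.65 rad and linear speed of cream below 0.03 m/s); the robot touches nothing.
It fails at once if the lid is overtightened (more than 0.65 rad past first contact) (value of joint lid above 0.65 rad).
It fails at once if a bystander (red-capped bottle) is displaced by more than 30 mm (distance of polish_center from where it was at the start of the episode above 0.03 m).
It fails at once if a bystander (brush) is displaced by more than 30 mm (distance of brush_center from where it was at the start of the episode above 0.03 m).
It fails at once if a bystander (key bowl) is displaced by more than 30 mm (distance of key_bowl from where it was at the start of the episode above 0.03 m).
It also fails if it takes over 72 s, if anything falls off the work surface, if the arm or the gripper's body presses on something with over 40 N, if the wrist force passes 120 N, or if a joint passes its speed limit or range.

ROBOT

A 6-joint arm with a two-finger parallel gripper is mounted at the origin on the work surface. World frame = base frame: x ahead of the robot, y to its left, z up, the work surface at z = 0. Lengths are in m, angles in degrees, forces in N, time in s.
With the tool pointing down it reaches from about 0.25 to 0.725 m from the base axis. Payload 9.7 kg.
Tool frame: the origin (TCP) lies at the very end of the fingers, on their centre line; the grasp point (between the pads) lies 19 mm behind it; z points along the fingers, y is the line along which they close (so a half turn about z gives the same grasp; the last joint's range is limited). The gripper opens to 85 mm and grips with 20 to 120 N. Pads are 22 mm wide; open, the fingers measure 114 mm over their backs; the gripper's body (76 mm by 85 mm) begins 54 mm behind the grasp point. The pads swing forward as they close: fully open they stand 13 mm farther back than shut.
Start: joints at [67.724, 4.979, 10.078, 95.1, 0, 90], TCP at [0.208, 0.509, 0.231] pointing down, gripper open.
Joint ranges: [-179.16, 179.16], [-48.56, 103.87], [-65.8, 70.77], [-126.05, 130.52], [-82.76, 87.17], [-180, 180]. Speed limits (degrees/s): [127.2, 127.2, 147.25, 180, 180, 180].

INTERFACE

Orientations are given as [roll, pitch, yaw] about the fixed x, y, z axes, in that order (R = Rz(yaw) Ry(pitch) Rx(roll)).
In Python, from workcell import bot gives the robot as it stands.
- The arm moves only by the tool arm_command, never from a script. Its argument "series" is a list of rows, each a list of 4 numbers: the shift along the tool's x, y, z in m, then the turn about the tool's z in rad. A call has exactly 5 rows; each row is the pose to reach, as a shift and turn from the pose commanded when the call began, along the tool's axes at that moment; what a row does not reach only later rows make up. A row lasts 1/10 s, in which the tool goes at most 50 mm and 8.59 degrees, less where a joint would pass 70% of its speed; a pose out of reach is approached as far as the arm can. A call with a gripper value outside its range is refused whole. "hand" is the finger opening in m, from 0 to 0.0854, set as the call begins (left out, the last holds). The fingers move at their own pace and stop on an object; "grip_force" is the grip in N (left out, the last holds). Time passes only in rows, so rows that repeat a pose let the fingers close, or fill a call up. It gives the time, the measured TCP pose, the force, the opening and the grip force at its end, in the units of the state.
- bot.get_obs(): the state, without advancing time (a new reading comes with each control period).
- bot.camera(name): name is "scene" or "top"; returns a dict with "color" (480x640x3 uint8, blue, green, red), "camera_matrix" (3x3 intrinsics, pixels), "xyz" and "orientation" of the camera in the world. Camera axes: x right, y up, looking along -z (the intrinsics and any distortion apply to the point x, -y, -z); pixel columns grow to the right and rows downward; lengths in m; the calibration is good to about 2 mm. A picture is of the moment at which its call begins. There is no depth.
- bot.job_done(): hands the job in; it is judged then, once.
Trained networks look in the newest picture that a camera, given by its name, has taken for a name from the list of things; names that differ only in an ending like _2 or _b are one class to them, and where a whole thing is asked for, a point or a joint stands for the part that bears it (a point fixed in the world has none). Each returns a list of dicts, best first, with "confidence" (0 to 1); they miss things now and then, are a little off and sometimes report something else, mostly with a low value. They report only what shows in the picture. A call takes as long as a camera call. They do not tell look-alikes from the thing itself.
- bot.find_in(camera, target): "location" ([column, row] in pixels, amid what is visible of it).
- bot.mark_of(camera, target): "location" ([column, row] in pixels: a listed point, or the origin of a listed thing).
The state is a dict: "time": time; "q": joint angles; "qd": joint speeds; "joint_efforts": joint torques, N m; "ee_pos": TCP position; "tcp_rot": TCP orientation; "wrist_force": force on the tool from outside, world axes, zero at the start; "torque": the same for the moment, N m; "opening": finger opening in m; "grasp_force": force on a finger pad.
Only numpy, scipy, OpenCV 4.12 (cv2) and the standard library are available. Lean on these libraries where they do the work, as an engineer would, in place of code of your own. Each camera call takes 0.05 s, during which the arm holds its last target. There are 200 camera calls.

## Working session

There is one attempt and no reset: what is moved stays moved. The work goes in short steps, Python scripts to look and compute and a tool call to move; the robot and the scene stay as the last step left them, time stands still between calls to the robot, and variables do not carry over. Pictures are saved under pics/ and viewed, at most 10 in all, crops included, and the job is handed in when it is done.

Besides the shell and the picture viewer there is one more tool, called as a command line: name --pt "numbers of a row" for each row, then --argument value for the rest. arm_command: Moves the arm, as the interface text tells. Its arguments: {"type":"object","properties":{"series":{"type":"array"},"hand":{"type":"number"},"grip_force":{"type":"number"}},"required":["series"]}

```bash
mkdir -p pics; ls; cat > h.py <<'E'
import numpy as np, cv2
from scipy.spatial.transform import Rotation as R
from workcell import bot
def cam(n):
    c=bot.camera(n); return c
E
python3 - <<'E'
from h import *
for n in ("scene","top"):
    c=cam(n); cv2.imwrite(f"pics/{n}0.png",c["color"]); print(n,{k:v for k,v in c.items() if k!="color"})
    for t in ["jar","mouth","pivot","knob","cream_center","polish_center","brush_center","key_bowl"]:
        print(t,[(np.round(d["location"]).tolist(),round(d["confidence"],2)) for d in bot.mark_of(n,t)][:4])
print(bot.get_obs())
E
```

```text
pics
scene {'camera_matrix': array([[507.48911463,   0.        , 324.17599359],
       [  0.        , 507.48911463, 244.70175604],
       [  0.        ,   0.        ,   1.        ]]), 'xyz': array([1.29078399, 0.2315909 , 0.9298514 ]), 'orientation': array([ 43.36668945,   0.69818326, 107.74620976])}
jar [([298.0, 262.0], 0.78)]
mouth [([304.0, 212.0], 0.75)]
pivot [([341.0, 217.0], 0.75)]
knob [([354.0, 202.0], 0.89)]
cream_center [([242.0, 190.0], 0.97), ([238.0, 242.0], 0.97), ([191.0, 213.0], 0.76), ([230.0, 213.0], 0.66)]
polish_center [([202.0, 258.0], 0.67)]
brush_center [([233.0, 210.0], 0.55)]
key_bowl [([450.0, 373.0], 0.68)]
top {'camera_matrix': array([[590.34788678,   0.        , 327.24275152],
       [  0.        , 590.34788678, 248.87773592],
       [  0.        ,   0.        ,   1.        ]]), 'xyz': array([ 0.32322978, -0.01369064,  1.34545207]), 'orientation': array([ 1.12713159e+01, -8.03135815e-02, -8.87667423e+01])}
jar [([353.0, 257.0], 0.91)]
mouth [([360.0, 275.0], 0.64)]
pivot [([320.0, 282.0], 0.6)]
knob [([306.0, 258.0], 0.78), ([454.0, 309.0], 0.49)]
cream
[... 183 characters left out ...]
ey_bowl [([194.0, 193.0], 0.88)]
{'time': 0.9, 'q': array([ 6.77245142e+01,  4.97665711e+00,  1.00782638e+01,  9.50990983e+01,
       -7.02515732e-04,  8.99979407e+01]), 'qd': array([ 0.03269913, -0.02922031,  0.00286598, -0.01735763, -0.04962693,
       -0.07609297]), 'joint_efforts': array([ 8.73067220e-04, -5.20092738e+01,  4.64864409e+01,  1.30649805e-03,
       -8.54223640e-05, -3.15159491e-05]), 'ee_pos': array([0.2084853 , 0.50895062, 0.23130612]), 'tcp_rot': array([1.79997492e+02, 7.02605888e-04, 1.57726573e+02]), 'wrist_force': array([-0.66773571, -0.45582134, -0.01448879]), 'torque': array([ 0.0140399 ,  0.00266184, -0.0304054 ]), 'grasp_force': 0.0, 'opening': 0.08538438025235497}
```

View images.

View pics/top0.png

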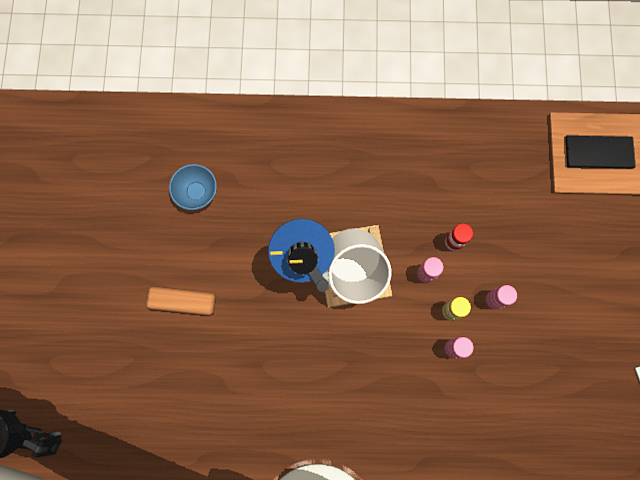

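View pics/scene0.png

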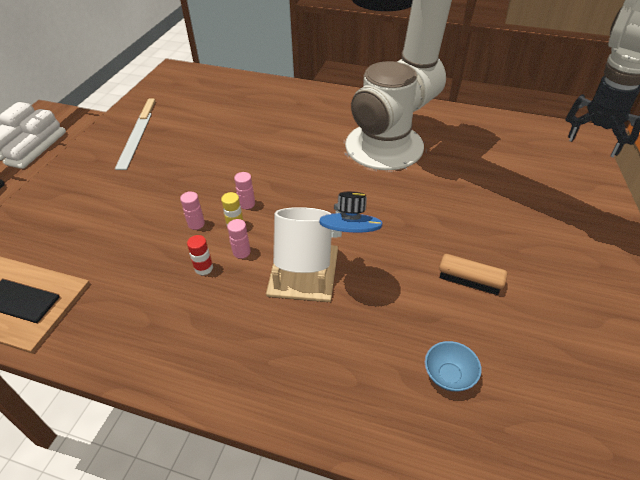

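```bash
cat >> h.py <<'E'
from scipy.optimize import least_squares
def proj(c,P):
    Rc=R.from_euler("xyz",c["orientation"],degrees=True).as_matrix()
    p=(np.atleast_2d(P)-c["xyz"])@Rc; p=p*[1,-1,-1]
    u=p@c["camera_matrix"].T; return u[:,:2]/u[:,2:]
def frame(x,y,z,yaw):  # jar rotation; z leans 30deg to -x
    return np.array([x,y,z]),R.from_euler("xyz",[0,-30,yaw],degrees=True).as_matrix()
def jarpts(p):
    o,M=frame(*p[:4]); a=p[4]
    L=np.array([[0,0,0],[0,0,.118],[0,.08,.118],[.08*np.sin(a),.08-.08*np.cos(a),.167]])
    return o+L@M.T
E
python3 - <<'E'
from h import *
cs={n:cam(n) for n in("scene","top")}
names=["jar","mouth","pivot","knob"]; obs={}
for n in cs: obs[n]=np.array([bot.mark_of(n,t)[0]["location"] for t in names])
f=lambda p:np.concatenate([(proj(cs[n],jarpts(p))-obs[n]).ravel() for n in cs])
s=least_squares(f,[.35,-.06,.05,0,1.9],x_scale=[.01,.01,.01,5,.1],loss="soft_l1")
print(s.x.round(4),f(s.x).round(1)); print(jarpts(s.x).round(4))
np.save("jar.npy",s.x)
# yellow cap
for n,r in(("scene",(215,185,250,235)),("top",(435,285,480,330))):
    im=cs[n]["color"]; x0,y0,x1,y1=r; h=cv2.cvtColor(im,cv2.COLOR_BGR2HSV)[y0:y1,x0:x1]
    m=cv2.inRange(h,(22,130,80),(36,255,255)); k,l,st,ce=cv2.connectedComponentsWithStats(m)
    print(n,[(st[i].tolist(),(ce[i]+[x0,y0]).round(1)) for i in range(1,k) if st[i][4]>15])
for t in("cream_center",):
  o={n:[d["location"] for d in bot.mark_of(n,t)] for n in cs}
  for a in o["scene"]:
    for b in o["top"]:
      g=lambda P:np.r_[proj(cs["scene"],P)[0]-a,proj(cs["top"],P)[0]-b]
      q=least_squares(g,[.3,-.25,.05]); 
      if q.cost<15: print(t,np.round(a),np.round(b),q.x.round(4),round(q.cost,1))
cv2.imwrite("pics/crop.png",np.hstack([cv2.resize(cs["scene"]["color"][160:290,170:300],(390,390)),cv2.resize(cs["top"]["color"][225:365,390:530],(390,390))]))
E
```

```text
[ 0.571  -0.0611  0.04   13.7931  1.8755] [-1.   0.1  0.1  3.3 -0.8 -0.7 -3.6 -0.5  0.4 -1.3 -0.7  1.2 -1.3  0.3
 -1.6  0.2]
[[ 0.571  -0.0611  0.04  ]
 [ 0.5137 -0.0752  0.1422]
 [ 0.4946  0.0025  0.1422]
 [ 0.5293  0.0358  0.2228]]
scene [([6, 7, 18, 19, 271], array([230.1, 201. ])), ([10, 29, 18, 10, 56], array([232.8, 218. ]))]
top [([14, 12, 22, 20, 349], array([459.3, 306.8])), ([9, 18, 11, 17, 49], array([446.8, 312.4]))]
cream_center [194. 212.] [504. 294.] [ 0.4859 -0.3977  0.0429] 7.5
cream_center [243. 190.] [427. 267.] [ 0.5221 -0.2112  0.1899] 2.9
cream_center [243. 190.] [461. 349.] [ 0.3678 -0.3057  0.0408] 0.0
cream_center [232. 212.] [458. 309.] [ 0.4531 -0.3     0.0412] 0.5
```

View pics/crop.png

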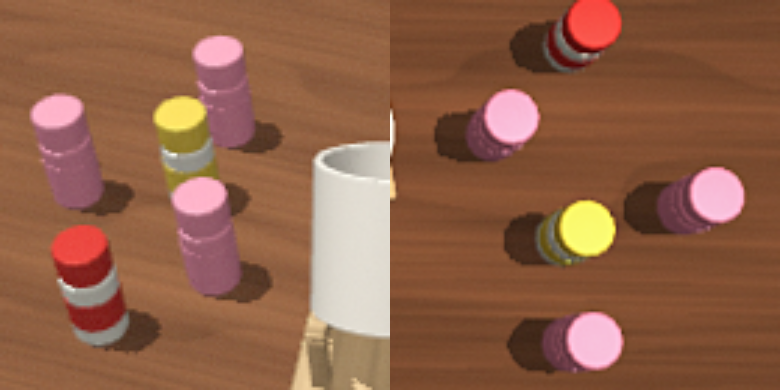

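The look-alikes near the yellow bottle, in the top view, are pink (428,268), (504,295), (458,348) and red (460,235). The target is the white bottle with the yellow cap and band at (459,307), scene (230,201), and the crop confirms it.

```bash
cat >> h.py <<'E'
def shift(*targets):  # each x,y,z,yaw(deg): tool-frame rows from the present pose
    o=bot.get_obs(); M=R.from_euler("xyz",o["tcp_rot"],degrees=True)
    print("t",round(o["time"],2),"pos",o["ee_pos"].round(4),"rot",o["tcp_rot"].round(1),"open",round(o["opening"],4),"F",o["wrist_force"].round(1),"q",o["q"].round(0))
    for t in targets:
        d=M.inv().apply(np.array(t[:3])-o["ee_pos"]); w=(o["tcp_rot"][2]-t[3]+180)%360-180
        print(t,"->",d.round(4),"turn",round(np.radians(w),3))
E
python3 - <<'E'
from h import *
cs={n:cam(n) for n in("scene","top")}
g=lambda P:np.r_[proj(cs["top"],[P[0],P[1],.093])[0]-[459.3,306.8],proj(cs["scene"],[P[0],P[1],.086])[0]-[230.1,201.]]
s=least_squares(g,[.45,-.3]);print(s.x,s.fun)
shift((.35,.1,.30,13.8),(s.x[0],s.x[1],.20,13.8))
E
```

```text
[ 0.45553471 -0.29313404] [ 0.04766629 -0.9059414   0.34421549 -1.44583119]
t 1.6 pos [0.2085 0.5089 0.2313] rot [-180.     0.   157.7] open 0.0855 F [-0.3  0.3  0.3] q [68.  5. 10. 95. -0. 90.]
(0.35, 0.1, 0.3, 13.8) -> [-0.286  -0.3248 -0.0687] turn 2.512
(np.float64(0.4555347145066653), np.float64(-0.29313404036234086), 0.2, 13.8) -> [-0.5326 -0.6486  0.0313] turn 2.512
```

arm_command --pt "-0.03 -0.034 -0.02 0.14" --pt "-0.06 -0.068 -0.04 0.28" --pt "-0.09 -0.102 -0.055 0.42" --pt "-0.12 -0.136 -0.07 0.56" --pt "-0.15 -0.17 -0.07 0.7" --hand 0.075

```text
time: 2.1
ee_pos: [0.2832, 0.2935, 0.3033]
tcp_rot: [179.8, -0.1, 117.3]
wrist_force: [1.7, 0.3, 0.5]
opening: 0.0751
grasp_force: 0.0
```

```bash
python3 -c "
from h import *
shift((.35,.1,.30,60),(.455,-.295,.20,13.8))"
```

```text
t 2.1 pos [0.2832 0.2935 0.3033] rot [ 1.798e+02 -1.000e-01  1.173e+02] open 0.0751 F [1.7 0.3 0.5] q [ 46. -12.   2. 104.  -0. 109.]
(0.35, 0.1, 0.3, 60) -> [-0.2025 -0.0295  0.003 ] turn 1.0
(0.455, -0.295, 0.2, 13.8) -> [-0.6017 -0.1178  0.1023] turn 1.807
```

arm_command --pt "-0.04 -0.006 0 0.14" --pt "-0.08 -0.012 0 0.28" --pt "-0.12 -0.018 0 0.42" --pt "-0.16 -0.024 0 0.56" --pt "-0.2 -0.03 0 0.7"

```text
time: 2.6
ee_pos: [0.3491, 0.1021, 0.3015]
tcp_rot: [179.9, -0.0, 77.2]
wrist_force: [1.2, 0.7, 0.0]
opening: 0.0749
grasp_force: 0.0
```

```bash
python3 -c "
from h import *
shift((.455,-.295,.30,13.8),(.455,-.295,.20,13.8))"
```

```text
t 2.6 pos [0.3491 0.1021 0.3015] rot [179.9  -0.   77.2] open 0.0749 F [1.2 0.7 0. ] q [ 16. -18.  -3. 105.  -0. 119.]
(0.455, -0.295, 0.3, 13.8) -> [-0.3637  0.1913  0.0015] turn 1.106
(0.455, -0.295, 0.2, 13.8) -> [-0.3638  0.1912  0.1015] turn 1.106
```

arm_command --pt "-0.04 0.021 0 0.14" --pt "-0.08 0.042 0 0.28" --pt "-0.12 0.063 0 0.42" --pt "-0.16 0.084 0 0.56" --pt "-0.2 0.105 0 0.7"

```text
time: 3.1
ee_pos: [0.4083, -0.1164, 0.3016]
tcp_rot: [180.0, -0.0, 37.0]
wrist_force: [1.2, -0.1, -0.1]
opening: 0.0749
grasp_force: 0.0
```

```bash
python3 -c "
from h import *
shift((.455,-.295,.20,13.8),(.455,-.295,.065,13.8))"
```

```text
t 3.1 pos [ 0.4083 -0.1164  0.3016] rot [180.  -0.  37.] open 0.0749 F [ 1.2 -0.1 -0.1] q [-16. -10.   4. 104.   0. 127.]
(0.455, -0.295, 0.2, 13.8) -> [-0.0704  0.1707  0.1016] turn 0.406
(0.455, -0.295, 0.065, 13.8) -> [-0.0705  0.1706  0.2366] turn 0.406
```

arm_command --pt "-0.015 0.036 0.02 0.12" --pt "-0.03 0.072 0.04 0.24" --pt "-0.045 0.108 0.06 0.36" --pt "-0.06 0.145 0.08 0.406" --pt "-0.0705 0.1705 0.1 0.406"

```text
time: 3.6
ee_pos: [0.4559, -0.2949, 0.2001]
tcp_rot: [180.0, 0.0, 14.0]
wrist_force: [0.8, 0.6, 0.0]
opening: 0.0748
grasp_force: 0.0
```

```bash
python3 -c "
from h import *
c=cam('scene');cv2.imwrite('pics/a.png',cv2.resize(c['color'][90:310,130:350],(600,600)))
shift((.455,-.295,.20,13.8),(.455,-.295,.068,13.8))"
```

```text
t 3.65 pos [ 0.4557 -0.2969  0.1959] rot [-179.9    0.2   14. ] open 0.0754 F [-1.7 -0.1 -4.7] q [-33.   4.   5.  91.  -0. 133.]
(0.455, -0.295, 0.2, 13.8) -> [-0.0003 -0.002  -0.0041] turn 0.003
(0.455, -0.295, 0.068, 13.8) -> [ 0.0002 -0.0017  0.1279] turn 0.003
```

View pics/a.png

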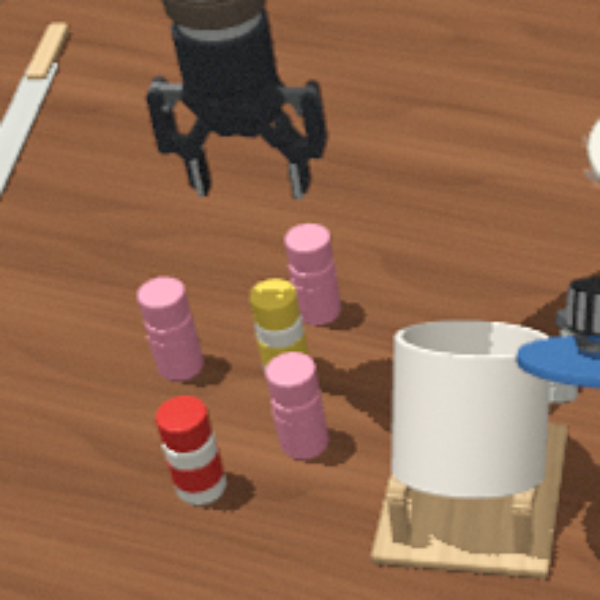

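arm_command --pt "0 0 0.04 0" --pt "0 0 0.08 0" --pt "0 0 0.12 0" --pt "0 0 0.14 0" --pt "0 0 0.14 0"

```text
time: 4.15
ee_pos: [0.4541, -0.2914, 0.0581]
tcp_rot: [-179.8, 0.2, 14.1]
wrist_force: [-0.7, -0.6, 0.3]
opening: 0.0752
grasp_force: 0.0
```

arm_command --pt "0 0 0 0" --pt "0 0 0 0" --pt "0 0 0 0" --pt "0 0 0 0" --pt "0 0 0 0" --hand 0.03 --grip_force 35

```text
time: 4.65
ee_pos: [0.4568, -0.2932, 0.0634]
tcp_rot: [179.9, -0.1, 14.1]
wrist_force: [0.1, -0.1, 7.1]
opening: 0.043
grasp_force: 35.3
```

arm_command --pt "0 0 -0.04 0" --pt "0 0 -0.08 0" --pt "0 0 -0.13 0" --pt "0 0 -0.18 0" --pt "0 0 -0.23 0"

```text
time: 5.15
ee_pos: [0.4554, -0.2923, 0.2941]
tcp_rot: [179.9, -0.1, 14.1]
wrist_force: [0.8, -0.8, -1.4]
opening: 0.0428
grasp_force: 36.3
```

```bash
python3 -c "
from h import *
p=np.load('jar.npy');o,M=frame(*p[:4])
c=o+M@[0,0,.078]; print(c); print(bot.get_obs()['grasp_force'])
shift((c[0],c[1],.29,p[3]),(c[0],c[1],c[2]+.014,p[3]))"
```

```text
[ 0.53312856 -0.0703937   0.10752746]
36.323100328445435
t 5.15 pos [ 0.4554 -0.2923  0.2941] rot [ 1.799e+02 -1.000e-01  1.410e+01] open 0.0428 F [ 0.8 -0.8 -1.4] q [-33.   6.  18. 102.  -0. 133.]
(np.float64(0.5331285552484392), np.float64(-0.07039370424850643), 0.29, np.float64(13.793081491876778)) -> [ 0.1296 -0.1962  0.004 ] turn 0.006
(np.float64(0.5331285552484392), np.float64(-0.07039370424850643), np.float64(0.12152746230623755), np.float64(13.793081491876778)) -> [ 0.1294 -0.1964  0.1725] turn 0.006
```

arm_command --pt "0.03 -0.04 0 0" --pt "0.06 -0.08 0 0" --pt "0.085 -0.12 0 0" --pt "0.11 -0.16 0 0" --pt "0.13 -0.196 0 0"

```text
time: 5.65
ee_pos: [0.5344, -0.0686, 0.292]
tcp_rot: [180.0, -0.1, 14.2]
wrist_force: [0.6, -1.0, -1.3]
opening: 0.0433
grasp_force: 36.7
```

arm_command --pt "0 0 0.02 0" --pt "0 0 0.05 0" --pt "0 0 0.07 0" --pt "0 0 0.07 0" --pt "0 0 0.07 0"

```text
time: 6.15
ee_pos: [0.5339, -0.0708, 0.2223]
tcp_rot: [180.0, -0.0, 14.1]
wrist_force: [-0.0, 0.4, -0.5]
opening: 0.0433
grasp_force: 36.6
```

```bash
python3 -c "
from h import *
c=cam('scene');d=cam('top');cv2.imwrite('pics/b.png',np.hstack([cv2.resize(c['color'][100:300,210:410],(400,400)),cv2.resize(d['color'][180:340,280:440],(400,400))]))
p=np.load('jar.npy')
shift((.533,-.0704,.1215,p[3]))"
```

```text
t 6.25 pos [ 0.5345 -0.071   0.2231] rot [ 1.80e+02 -1.00e-01  1.41e+01] open 0.0432 F [-0.3  0.3 -1. ] q [ -8.   3.   7.  94.  -0. 158.]
(0.533, -0.0704, 0.1215, np.float64(13.793081491876778)) -> [-0.0015 -0.001   0.1016] turn 0.006
```

View pics/b.png

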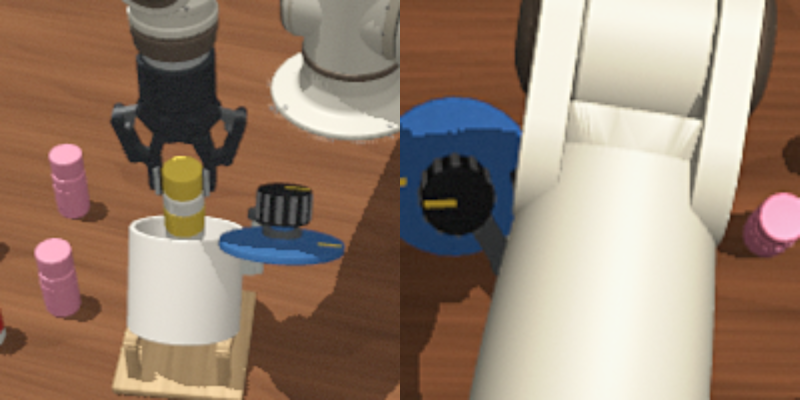

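arm_command --pt "-0.001 0.004 0.025 0" --pt "-0.001 0.005 0.05 0" --pt "-0.001 0.005 0.075 0" --pt "-0.001 0.005 0.094 0" --pt "-0.001 0.005 0.094 0"

```text
time: 6.75
ee_pos: [0.5335, -0.0759, 0.126]
tcp_rot: [-179.9, 0.1, 14.1]
wrist_force: [-0.3, 0.1, -0.1]
opening: 0.0432
grasp_force: 36.6
```

arm_command --pt "0 0 0 0" --pt "0 0 0 0" --pt "0 0 0 0" --pt "0 0 0 0" --pt "0 0 0 0" --hand 0.058

```text
time: 7.25
ee_pos: [0.5345, -0.0759, 0.1281]
tcp_rot: [180.0, -0.1, 14.1]
wrist_force: [-1.5, -1.8, 3.4]
opening: 0.0581
grasp_force: 0.0
```

arm_command --pt "0 0 0 0" --pt "0 0 -0.02 0" --pt "0 0 -0.06 0" --pt "0 0 -0.11 0" --pt "0 0 -0.16 0"

```text
time: 7.75
ee_pos: [0.5338, -0.0757, 0.2885]
tcp_rot: [-180.0, 0.0, 14.1]
wrist_force: [1.6, -1.0, 0.8]
opening: 0.058
grasp_force: 0.0
```

```bash
cat >> h.py <<'E'
def push(p,a,D,dz=-.004):
    o,M=frame(*p[:4]); k=jarpts([*p[:4],a])[3]
    b=M@[np.cos(a),np.sin(a),0]; b[2]=0; b/=np.linalg.norm(b)
    return k+D*b+[0,0,dz]
E
python3 -c "
from h import *
p=np.load('jar.npy')
s=push(p,p[4],.065); print(s)
shift((s[0],s[1],.289,p[3]+180),(*s,p[3]+180))"
```

```text
[0.4977618  0.0925892  0.21876141]
t 7.75 pos [ 0.5338 -0.0757  0.2885] rot [-180.     0.    14.1] open 0.058 F [ 1.6 -1.   0.8] q [ -8.   5.  17. 102.   0. 158.]
(np.float64(0.49776180489107524), np.float64(0.09258920166092761), 0.289, np.float64(193.7930814918768)) -> [ 0.0062 -0.1719 -0.0004] turn -3.135
(np.float64(0.49776180489107524), np.float64(0.09258920166092761), np.float64(0.21876141419961842), np.float64(193.7930814918768)) -> [ 0.0062 -0.1719  0.0699] turn -3.135
```

arm_command --pt "0 -0.034 -0.02 -0.14" --pt "0.003 -0.068 -0.03 -0.28" --pt "0.004 -0.102 -0.03 -0.42" --pt "0.005 -0.136 -0.03 -0.56" --pt "0.006 -0.172 -0.03 -0.7" --hand 0

```text
time: 8.25
ee_pos: [0.4977, 0.0937, 0.3171]
tcp_rot: [-180.0, -0.0, 54.6]
wrist_force: [0.1, -0.3, -0.2]
opening: 0.0
grasp_force: 0.0
```

arm_command --pt "0 0 0 -0.14" --pt "0 0 0 -0.28" --pt "0 0 0 -0.42" --pt "0 0 0 -0.56" --pt "0 0 0 -0.7"

```text
time: 8.75
ee_pos: [0.498, 0.0926, 0.317]
tcp_rot: [-180.0, -0.0, 94.7]
wrist_force: [-0.7, -0.0, -0.6]
opening: 0.0002
grasp_force: 0.0
```

arm_command --pt "0 0 0 -0.14" --pt "0 0 0 -0.28" --pt "0 0 0 -0.42" --pt "0 0 0 -0.56" --pt "0 0 0 -0.7"

```text
time: 9.25
ee_pos: [0.498, 0.0925, 0.317]
tcp_rot: [-180.0, -0.0, 134.8]
wrist_force: [-0.2, -0.1, -0.7]
opening: -0.0001
grasp_force: 0.0
```

arm_command --pt "0 0 0 -0.14" --pt "0 0 0 -0.28" --pt "0 0 0 -0.42" --pt "0 0 0 -0.56" --pt "0 0 0 -0.7"

```text
time: 9.75
ee_pos: [0.4981, 0.0925, 0.317]
tcp_rot: [180.0, -0.0, 174.9]
wrist_force: [-1.0, -0.3, -0.6]
opening: 0.0001
grasp_force: 0.0
```

arm_command --pt "0 0 0 -0.14" --pt "0 0 0 -0.28" --pt "0 0 0 -0.33" --pt "0 0 0 -0.33" --pt "0 0 0 -0.33"

```text
time: 10.25
ee_pos: [0.498, 0.0925, 0.3171]
tcp_rot: [180.0, -0.0, -166.6]
wrist_force: [0.1, -0.0, -0.4]
opening: 0.0001
grasp_force: 0.0
```

```bash
python3 - <<'E'
from h import *
cs={n:cam(n) for n in("scene","top")}
names=["jar","mouth","pivot","knob"]; W=[];
p0=np.load('jar.npy')
obs={n:[[d["location"] for d in bot.mark_of(n,t)] for t in names] for n in cs}
for n in cs: print(n,[np.round(o[0]).tolist() if o else None for o in obs[n]], proj(cs[n],jarpts(p0)).round(0).tolist())
s=push(p0,p0[4],.065)
shift((s[0],s[1],.289,p0[3]+180),(*s,p0[3]+180))
cv2.imwrite('pics/c.png',np.hstack([cv2.resize(cs['scene']['color'][100:300,220:420],(400,400)),cv2.resize(cs['top']['color'][190:350,250:410],(400,400))]))
E
```

```text
scene [[302.0, 262.0], [302.0, 212.0], [340.0, 216.0], [354.0, 202.0]] [[303.0, 265.0], [304.0, 216.0], [339.0, 217.0], [350.0, 203.0]]
top [[353.0, 254.0], [361.0, 275.0], [322.0, 279.0], [305.0, 259.0]] [[350.0, 255.0], [358.0, 273.0], [320.0, 281.0], [303.0, 257.0]]
t 10.75 pos [0.498  0.0924 0.3173] rot [ 180.     0.  -166.5] open 0.0002 F [-0.6  0.9 -0.2] q [ 11.   2.  17. 105.   0.  -3.]
(np.float64(0.49776180489107524), np.float64(0.09258920166092761), 0.289, np.float64(193.7930814918768)) -> [0.0002 0.0002 0.0283] turn -0.006
(np.float64(0.49776180489107524), np.float64(0.09258920166092761), np.float64(0.21876141419961842), np.float64(193.7930814918768)) -> [0.0002 0.0002 0.0985] turn -0.006
```

View pics/c.png

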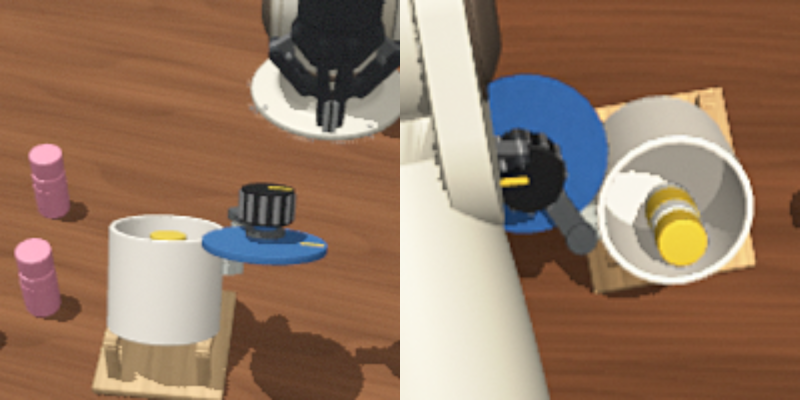

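```bash
python3 - <<'E'
from h import *
p=np.load('jar.npy')
print(jarpts([*p[:4],0])[3])
o=bot.get_obs();M=R.from_euler("xyz",o["tcp_rot"],degrees=True)
for a,D in[(1.87,.065),(1.87,.045),(1.6,.042),(1.3,.042),(1.0,.042),(.8,.042),(.6,.041),(.4,.041),(.2,.04),(.05,.04),(-.05,.04)]:
    print(a,M.inv().apply(push(p,a,D)-o["ee_pos"]).round(3),push(p,a,D).round(3))
E
```

```text
[ 0.4899118  -0.08100322  0.18460372]
1.87 [-0.    -0.     0.098] [0.498 0.092 0.219]
1.87 [-0.005 -0.019  0.098] [0.508 0.075 0.219]
1.6 [-0.019 -0.042  0.097] [0.526 0.056 0.221]
1.3 [-0.028 -0.067  0.098] [0.541 0.034 0.219]
1.0 [-0.03  -0.093  0.103] [0.549 0.009 0.214]
0.8 [-0.028 -0.11   0.108] [ 0.551 -0.008  0.209]
0.6 [-0.023 -0.127  0.114] [ 0.55  -0.026  0.203]
0.4 [-0.015 -0.142  0.121] [ 0.546 -0.042  0.196]
0.2 [-0.004 -0.156  0.129] [ 0.539 -0.058  0.189]
0.05 [ 0.005 -0.164  0.135] [ 0.531 -0.068  0.183]
-0.05 [ 0.012 -0.169  0.139] [ 0.526 -0.074  0.179]
```

arm_command --pt "0 0 0.04 0" --pt "0 0 0.08 0" --pt "0 0 0.098 0" --pt "-0.002 -0.008 0.098 0" --pt "-0.005 -0.019 0.098 0"

```text
time: 11.25
ee_pos: [0.5074, 0.0749, 0.2203]
tcp_rot: [180.0, 0.0, -166.5]
wrist_force: [0.3, 4.0, 3.2]
opening: -0.0001
grasp_force: 2.0
```

arm_command --pt "-0.007 -0.011 -0.001 0" --pt "-0.014 -0.023 -0.001 0" --pt "-0.02 -0.036 -0.001 0" --pt "-0.023 -0.048 0 0" --pt "-0.025 -0.061 0.002 0"

```text
time: 11.75
ee_pos: [0.5466, 0.0205, 0.2172]
tcp_rot: [-180.0, 0.0, -166.5]
wrist_force: [-0.5, 1.7, 0.3]
opening: -0.0004
grasp_force: 1.0
```

arm_command --pt "0 -0.013 0.003 0" --pt "0.002 -0.03 0.008 0" --pt "0.004 -0.039 0.011 0" --pt "0.007 -0.047 0.014 0" --pt "0.01 -0.055 0.017 0"

```text
time: 12.25
ee_pos: [0.5487, -0.0349, 0.2]
tcp_rot: [180.0, -0.0, -166.5]
wrist_force: [0.2, 1.4, -0.1]
opening: -0.0
grasp_force: 0.5
```

```bash
python3 - <<'E'
from h import *
p=np.load('jar.npy');c=cam('scene');cv2.imwrite('pics/d.png',cv2.resize(c['color'][120:300,220:400],(540,540)))
o=bot.get_obs();M=R.from_euler("xyz",o["tcp_rot"],degrees=True);print(o["ee_pos"])
for a,D in[(.4,.041),(.2,.04),(.05,.04),(-.05,.04)]:
    print(a,M.inv().apply(push(p,a,D)-o["ee_pos"]).round(3))
E
```

```text
[ 0.54845428 -0.03574634  0.19949353]
0.4 [ 0.004 -0.006  0.003]
0.2 [ 0.015 -0.019  0.011]
0.05 [ 0.024 -0.028  0.017]
-0.05 [ 0.031 -0.032  0.021]
```

View pics/d.png

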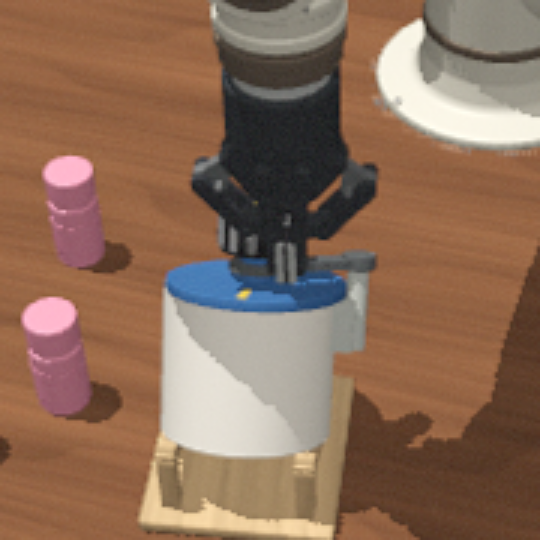

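The lid now nearly covers the mouth. The fingers at (285,260) are behind the knob at (240,235), so I continue to the stop.

arm_command --pt "0.008 -0.012 0.006 0" --pt "0.016 -0.02 0.011 0" --pt "0.021 -0.025 0.015 0" --pt "0.026 -0.029 0.018 0" --pt "0.03 -0.032 0.021 0"

```text
time: 12.8
ee_pos: [0.5284, -0.0723, 0.1801]
tcp_rot: [-180.0, 0.3, -166.5]
wrist_force: [13.1, 7.2, 10.3]
opening: 0.0001
grasp_force: 7.4
```

arm_command --pt "0.002 -0.001 0.001 0" --pt "0.004 -0.001 0.002 0" --pt "0.006 -0.001 0.003 0" --pt "0.006 -0.001 0.003 0" --pt "0.006 -0.001 0.003 0"

```text
time: 13.3
ee_pos: [0.5274, -0.0738, 0.1803]
tcp_rot: [-179.9, 0.9, -166.4]
wrist_force: [24.1, 6.9, 12.8]
opening: -0.0001
grasp_force: 12.7
```

arm_command --pt "-0.01 0 -0.005 0" --pt "-0.02 0 -0.02 0" --pt "-0.02 0 -0.06 0" --pt "-0.02 0 -0.1 0" --pt "-0.02 0.05 -0.12 0" --hand 0.08

```text
time: 13.8
ee_pos: [0.5311, -0.0276, 0.2975]
tcp_rot: [-179.9, 0.1, -166.8]
wrist_force: [2.4, 1.2, 0.4]
opening: 0.0725
grasp_force: 0.0
```

arm_command --pt "0 0.04 0 0" --pt "0 0.08 0 0" --pt "0 0.12 0 0" --pt "0 0.15 0 0" --pt "0 0.15 0 0"

```text
time: 14.3
ee_pos: [0.4943, 0.1236, 0.2949]
tcp_rot: [180.0, 0.0, -166.3]
wrist_force: [0.7, -0.4, 0.4]
opening: 0.0802
grasp_force: 0.0
```

```bash
python3 - <<'E'
from h import *
cs={n:cam(n) for n in("scene","top")}; p0=np.load('jar.npy')
names=["jar","mouth","pivot","knob"]
obs={n:[[d["location"] for d in bot.mark_of(n,t)] for t in names] for n in cs}
q=[*p0[:4],0]
for n in cs: print(n,[np.round(o[0],1).tolist() if o else None for o in obs[n]], proj(cs[n],jarpts(q)).round(1).tolist())
g=lambda P:np.concatenate([proj(cs[n],P)[0]-obs[n][3][0] for n in cs])
s=least_squares(g,[.49,-.08,.18]); print(s.x,s.fun,jarpts(q)[3])
shift((*jarpts(q)[3],p0[3]+180))
big=np.hstack([cv2.resize(cs['scene']['color'][150:280,240:370],(390,390),interpolation=cv2.INTER_CUBIC),cv2.resize(cs['top']['color'][200:330,290:420],(390,390),interpolation=cv2.INTER_CUBIC)])
cv2.imwrite('pics/e.png',big)
E
```

```text
scene [[300.0, 266.0], [303.6, 215.5], [339.8, 217.0], [302.9, 190.6]] [[303.3, 265.5], [303.9, 216.0], [339.3, 217.4], [304.2, 194.6]]
top [[348.4, 256.2], [360.3, 275.5], [323.9, 281.6], [364.7, 286.2]] [[349.9, 254.8], [358.2, 273.0], [320.3, 281.4], [362.2, 281.6]]
[ 0.48063466 -0.08647636  0.18733719] [ 0.31560861  0.02343504  0.26824896 -0.07754187] [ 0.4899118  -0.08100322  0.18460372]
t 14.8 pos [0.4954 0.1204 0.2948] rot [-180.    -0.  -166.6] open 0.0801 F [0.9 0.1 0.2] q [ 14.   1.  14. 102.  -0.   0.]
(np.float64(0.48991179836988336), np.float64(-0.08100322473247722), np.float64(0.18460372324305263), np.float64(193.7930814918768)) -> [ 0.0521 -0.1946  0.1102] turn -0.007
```

View pics/e.png

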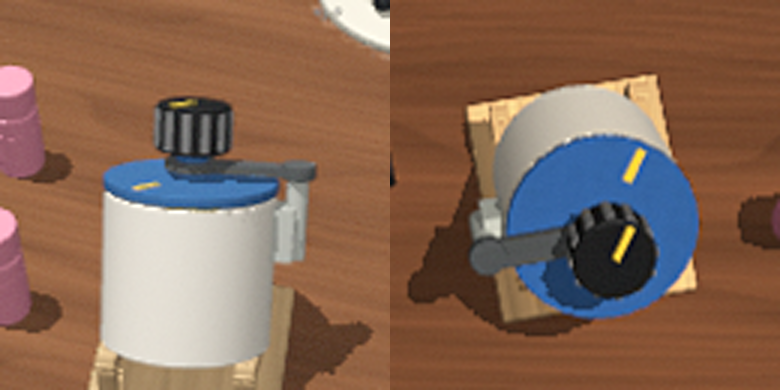

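```bash
python3 - <<'E'
from h import *
cs={n:cam(n) for n in("scene","top")}; p0=np.load('jar.npy')
obs={"scene":[[300,264.5],[303.6,214],[340,216.6],[304,192.2],[305,185]],"top":[[350,256],[360,275],[322.5,281],[363.5,285],[364.3,286]]}
w=np.array([.5,.7,.8,1,1.5])[:,None]
def pts(p):
    o,M=frame(*p); J=jarpts([*p,0]); return np.vstack([J,o+M@[0,0,.185]])
f=lambda p:np.concatenate([((proj(cs[n],pts(p))-obs[n])*w).ravel() for n in cs])
s=least_squares(f,p0[:4],x_scale=[.01,.01,.01,5]); print(s.x,f(s.x).round(1),pts(s.x).round(4))
np.save('jar2.npy',s.x); k=pts(s.x)[3]; y=s.x[3]+180+22
shift((k[0],k[1],.29,y),(*(k-[0,0,.012]),y))
E
```

```text
[ 0.56793252 -0.0661251   0.04188438 11.22102901] [ 0.8 -0.5 -0.1  0.1 -1.1 -0.   0.2  0.6 -0.8 -0.3  1.1 -0.  -0.4 -0.3
 -1.1  0.3 -0.6 -1.6 -0.1  1.3] [[ 0.5679 -0.0661  0.0419]
 [ 0.5101 -0.0776  0.1441]
 [ 0.4945  0.0009  0.1441]
 [ 0.486  -0.0824  0.1865]
 [ 0.4772 -0.0841  0.2021]]
t 14.9 pos [0.4954 0.1206 0.2948] rot [-180.    -0.  -166.6] open 0.0799 F [ 0.3 -0.5 -0.4] q [ 14.   1.  14. 102.  -0.   0.]
(np.float64(0.48602872059318264), np.float64(-0.08237372990608095), 0.29, np.float64(213.22102900512698)) -> [ 0.0563 -0.1952  0.0049] turn -0.345
(np.float64(0.48602872059318264), np.float64(-0.08237372990608095), np.float64(0.17451061962053122), np.float64(213.22102900512698)) -> [ 0.0563 -0.1952  0.1203] turn -0.345
```

arm_command --pt "0.014 -0.049 0 -0.1" --pt "0.028 -0.098 0 -0.2" --pt "0.042 -0.147 0 -0.3" --pt "0.0563 -0.195 0 -0.345" --pt "0.0563 -0.195 0 -0.345"

```text
time: 15.4
ee_pos: [0.4854, -0.0864, 0.2947]
tcp_rot: [-180.0, -0.0, -147.0]
wrist_force: [0.8, 0.4, 0.3]
opening: 0.0801
grasp_force: 0.0
```

arm_command --pt "0 0 0.04 0" --pt "0 0 0.08 0" --pt "0 0 0.1 0" --pt "0 0 0.12 0" --pt "0 0 0.12 0"

```text
time: 15.9
ee_pos: [0.4848, -0.0812, 0.1723]
tcp_rot: [179.8, -0.2, -146.8]
wrist_force: [0.7, 0.2, -0.1]
opening: 0.08
grasp_force: 0.0
```

arm_command --pt "0 0 0 0" --pt "0 0 0 0" --pt "0 0 0 0" --pt "0 0 0 0" --pt "0 0 0 0" --hand 0.045 --grip_force 30

```text
time: 16.4
ee_pos: [0.4868, -0.0823, 0.1768]
tcp_rot: [-179.8, 0.1, -146.8]
wrist_force: [-0.4, -3.2, 7.8]
opening: 0.0586
grasp_force: 32.4
```

```bash
python3 - <<'E'
from h import *
o=bot.get_obs();print({k:np.round(o[k],3) for k in("time","ee_pos","tcp_rot","torque","wrist_force","opening","grasp_force","q")})
E
```

```text
{'time': np.float64(16.4), 'ee_pos': array([ 0.487, -0.082,  0.177]), 'tcp_rot': array([-1.79828e+02,  1.02000e-01, -1.46776e+02]), 'torque': array([-0.939, -0.027, -0.095]), 'wrist_force': array([-0.357, -3.194,  7.806]), 'opening': np.float64(0.059), 'grasp_force': np.float64(32.381), 'q': array([-9.5650e+00, -3.6900e+00, -4.7130e+00,  8.8786e+01, -5.6000e-02,
       -4.2789e+01])}
```

arm_command --pt "0 0 0 0.1" --pt "0 0 0 0.2" --pt "0 0 0 0.3" --pt "0 0 0 0.4" --pt "0 0 0 0.4"

```text
time: 16.9
ee_pos: [0.4871, -0.0812, 0.176]
tcp_rot: [180.0, 0.2, -169.8]
wrist_force: [4.1, 1.4, 2.0]
opening: 0.0551
grasp_force: 32.7
```

```bash
python3 - <<'E'
from h import *
o=bot.get_obs();print({k:np.round(o[k],3) for k in("time","ee_pos","tcp_rot","torque","wrist_force","opening","grasp_force")})
c=cam('scene');cv2.imwrite('pics/f.png',cv2.resize(c['color'][150:250,260:360],(500,500),interpolation=cv2.INTER_CUBIC))
E
```

```text
{'time': np.float64(16.9), 'ee_pos': array([ 0.487, -0.081,  0.176]), 'tcp_rot': array([ 1.79957e+02,  1.78000e-01, -1.69785e+02]), 'torque': array([ 0.671, -0.805,  0.215]), 'wrist_force': array([4.062, 1.376, 2.006]), 'opening': np.float64(0.055), 'grasp_force': np.float64(32.709)}
```

View pics/f.png

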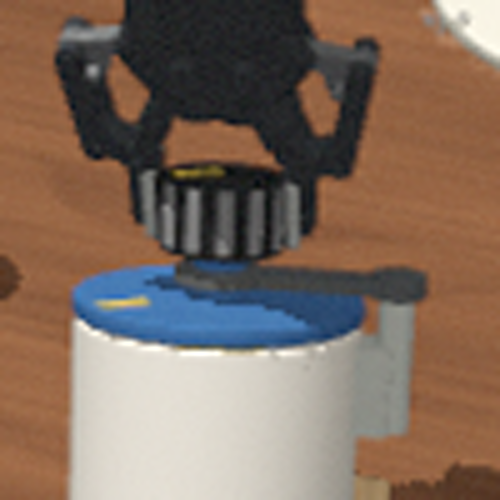

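```bash
cat >> h.py <<'E'
def ray_plane(c,uv,z):
    o,M=frame(*np.load('jar2.npy')); K=c["camera_matrix"]
    d=np.linalg.inv(K)@[*uv,1]*[1,-1,-1]; d=R.from_euler("xyz",c["orientation"],degrees=True).apply(d)
    L=M.T@(c["xyz"]-o); D=M.T@d; return L+D*(z-L[2])/D[2]
def lid():
    c=cam('scene'); hsv=cv2.cvtColor(c["color"],cv2.COLOR_BGR2HSV)
    m=cv2.inRange(hsv,(18,90,90),(38,255,255)); m[:198]=0;m[228:]=0;m[:,:270]=0;m[:,340:]=0
    k,l,st,ce=cv2.connectedComponentsWithStats(m); res=[]
    for i in range(1,k):
        if st[i][4]>5:
            q=ray_plane(c,ce[i],.129); res.append((st[i][4],ce[i].round(1).tolist(),q.round(3).tolist(),"cw",round(-np.arctan2(q[1],q[0]),3)))
    o=bot.get_obs()
    print(res,"\n",{k:np.round(o[k],3).tolist() for k in("time","tcp_rot","torque","wrist_force","opening","grasp_force")})
E
python3 - <<'E'
from h import *
lid(); c=cam('scene'); q=ray_plane(c,(288.3,212),.129); print(q,-np.arctan2(q[1],q[0]))
q=ray_plane(cam('top'),(290+(635-390)/3,200+166/3),.129); print(q,-np.arctan2(q[1],q[0]))
E
```

```text
[(np.int32(7), [285.0, 210.0], [0.019, -0.039, 0.129], 'cw', np.float64(1.127))] 
 {'time': 17.0, 'tcp_rot': [179.985, 0.157, -169.552], 'torque': [0.8, -1.015, 0.177], 'wrist_force': [5.528, 2.057, 3.496], 'opening': 0.055, 'grasp_force': 32.822}
[ 0.03546399 -0.02869739  0.129     ] 0.6803244498505374
[ 0.04118685 -0.02907837  0.129     ] 0.6147488954366874
```

arm_command --pt "0 0 0 0.1" --pt "0 0 0 0.2" --pt "0 0 0 0.3" --pt "0 0 0 0.38" --pt "0 0 0 0.38"

```text
time: 17.6
ee_pos: [0.4862, -0.0772, 0.178]
tcp_rot: [179.4, 0.1, 168.8]
wrist_force: [-6.5, 20.2, 21.3]
opening: 0.0549
grasp_force: 72.5
```

```bash
sed -i 's/(18,90,90),(38/(16,60,80),(40/' h.py; python3 -c "
from h import *
lid()"
```

```text
[(np.int32(10), [281.5, 209.0], [0.011, -0.048, 0.129], 'cw', np.float64(1.343))] 
 {'time': 17.65, 'tcp_rot': [179.382, 0.083, 168.907], 'torque': [7.093, 0.757, 1.706], 'wrist_force': [-6.836, 20.278, 20.711], 'opening': 0.056, 'grasp_force': 72.527}
```

arm_command --pt "0 0 0 0" --pt "0 0 0 0" --pt "0 0 0 -0.14" --pt "0 0 0 -0.28" --pt "0 0 0 -0.42" --hand 0.08

```text
time: 18.15
ee_pos: [0.4856, -0.0821, 0.1743]
tcp_rot: [180.0, -0.1, -167.0]
wrist_force: [-0.3, 0.0, 1.4]
opening: 0.0801
grasp_force: 0.0
```

arm_command --pt "0 0 0 -0.14" --pt "0 0 0 -0.28" --pt "0 0 0 -0.42" --pt "0 0 0 -0.42" --pt "0 0 0 -0.42"

```text
time: 18.65
ee_pos: [0.4858, -0.082, 0.1745]
tcp_rot: [180.0, -0.0, -143.6]
wrist_force: [0.4, 0.1, -0.3]
opening: 0.0796
grasp_force: 0.0
```

arm_command --pt "0 0 0 0" --pt "0 0 0 0" --pt "0 0 0 0" --pt "0 0 0 0" --pt "0 0 0 0" --hand 0.045

```text
time: 19.15
ee_pos: [0.4862, -0.0827, 0.1755]
tcp_rot: [-179.9, -0.0, -143.5]
wrist_force: [-0.7, -5.8, 3.2]
opening: 0.0598
grasp_force: 31.6
```

arm_command --pt "0 0 0 0.1" --pt "0 0 0 0.2" --pt "0 0 0 0.3" --pt "0 0 0 0.4" --pt "0 0 0 0.45"

```text
time: 19.65
ee_pos: [0.4861, -0.0813, 0.1752]
tcp_rot: [179.9, 0.1, -169.4]
wrist_force: [2.7, 2.2, -0.0]
opening: 0.0553
grasp_force: 31.8
```

```bash
python3 -c "
from h import *
lid()"
```

```text
[(np.int32(11), [281.0, 207.0], [-0.008, -0.053, 0.129], 'cw', np.float64(1.727))] 
 {'time': 19.7, 'tcp_rot': [179.936, 0.049, -169.466], 'torque': [0.675, -0.107, 0.227], 'wrist_force': [0.588, 1.838, 2.02], 'opening': 0.055, 'grasp_force': 31.997}
```

arm_command --pt "0 0 0 0" --pt "0 0 0 0" --pt "0 0 0 -0.14" --pt "0 0 0 -0.28" --pt "0 0 0 -0.42" --hand 0.08

```text
time: 20.2
ee_pos: [0.4859, -0.0819, 0.1747]
tcp_rot: [180.0, -0.0, -144.7]
wrist_force: [-0.4, -0.0, 0.7]
opening: 0.0802
grasp_force: 0.0
```

arm_command --pt "0 0 0 -0.03" --pt "0 0 0 -0.03" --pt "0 0 0 -0.03" --pt "0 0 0 -0.03" --pt "0 0 0 -0.03" --hand 0.045

```text
time: 20.7
ee_pos: [0.4865, -0.0824, 0.1756]
tcp_rot: [-179.9, 0.0, -143.5]
wrist_force: [1.0, -3.6, 5.6]
opening: 0.0599
grasp_force: 31.7
```

arm_command --pt "0 0 0 0.1" --pt "0 0 0 0.2" --pt "0 0 0 0.3" --pt "0 0 0 0.4" --pt "0 0 0 0.45"

```text
time: 21.2
ee_pos: [0.4863, -0.0815, 0.1751]
tcp_rot: [180.0, 0.1, -169.4]
wrist_force: [1.7, 3.6, 2.0]
opening: 0.0556
grasp_force: 31.4
```

```bash
python3 -c "
from h import *
lid()"
```

```text
[(np.int32(11), [283.0, 205.5], [-0.026, -0.052, 0.129], 'cw', np.float64(2.031))] 
 {'time': 21.25, 'tcp_rot': [179.962, 0.059, -169.504], 'torque': [0.06, -0.436, 0.101], 'wrist_force': [3.397, -0.55, 1.95], 'opening': 0.055, 'grasp_force': 31.631}
```

arm_command --pt "0 0 0 0" --pt "0 0 0 0" --pt "0 0 0 -0.14" --pt "0 0 0 -0.28" --pt "0 0 0 -0.42" --hand 0.08

```text
time: 21.75
ee_pos: [0.4857, -0.0818, 0.1746]
tcp_rot: [180.0, -0.0, -144.7]
wrist_force: [-1.3, 0.0, 0.2]
opening: 0.0799
grasp_force: 0.0
```

arm_command --pt "0 0 0 -0.03" --pt "0 0 0 -0.03" --pt "0 0 0 -0.03" --pt "0 0 0 -0.03" --pt "0 0 0 -0.03" --hand 0.045

```text
time: 22.25
ee_pos: [0.4864, -0.0824, 0.1755]
tcp_rot: [-179.9, 0.0, -143.5]
wrist_force: [1.3, -4.7, 5.5]
opening: 0.0595
grasp_force: 31.8
```

arm_command --pt "0 0 0 0.06" --pt "0 0 0 0.12" --pt "0 0 0 0.18" --pt "0 0 0 0.2" --pt "0 0 0 0.2"

```text
time: 22.75
ee_pos: [0.486, -0.0815, 0.175]
tcp_rot: [180.0, 0.0, -154.8]
wrist_force: [0.1, 1.1, 4.5]
opening: 0.0582
grasp_force: 31.2
```

```bash
python3 -c "
from h import *
lid()"
```

```text
[(np.int32(12), [284.7, 204.8], [-0.033, -0.049, 0.129], 'cw', np.float64(2.166))] 
 {'time': 22.8, 'tcp_rot': [179.978, 0.025, -154.737], 'torque': [0.587, 0.068, 0.158], 'wrist_force': [1.112, 0.253, 5.487], 'opening': 0.058, 'grasp_force': 31.198}
```

arm_command --pt "0 0 0 0.04" --pt "0 0 0 0.08" --pt "0 0 0 0.12" --pt "0 0 0 0.12" --pt "0 0 0 0.12"

```text
time: 23.3
ee_pos: [0.486, -0.0817, 0.175]
tcp_rot: [180.0, 0.0, -161.6]
wrist_force: [0.2, 0.6, 5.7]
opening: 0.0566
grasp_force: 30.4
```

```bash
python3 -c "
from h import *
lid()"
```

```text
[(np.int32(10), [285.4, 204.6], [-0.036, -0.048, 0.129], 'cw', np.float64(2.219))] 
 {'time': 23.35, 'tcp_rot': [179.997, 0.017, -161.613], 'torque': [0.337, 0.031, 0.14], 'wrist_force': [0.085, 0.131, 5.22], 'opening': 0.057, 'grasp_force': 30.365}
```

arm_command --pt "0 0 0 0.04" --pt "0 0 0 0.08" --pt "0 0 0 0.12" --pt "0 0 0 0.12" --pt "0 0 0 0.12"

```text
time: 23.85
ee_pos: [0.4862, -0.0818, 0.1748]
tcp_rot: [-180.0, 0.0, -168.4]
wrist_force: [2.8, -0.0, 2.3]
opening: 0.0553
grasp_force: 31.2
```

```bash
python3 -c "
from h import *
lid()"
```

```text
[(np.int32(12), [286.8, 204.2], [-0.041, -0.046, 0.129], 'cw', np.float64(2.306))] 
 {'time': 23.9, 'tcp_rot': [-179.998, 0.021, -168.455], 'torque': [0.197, -0.564, 0.14], 'wrist_force': [4.899, 0.644, 3.341], 'opening': 0.055, 'grasp_force': 31.131}
```

arm_command --pt "0 0 0 0" --pt "0 0 0 0" --pt "0 0 0 -0.14" --pt "0 0 0 -0.28" --pt "0 0 0 -0.42" --hand 0.08

```text
time: 24.4
ee_pos: [0.4855, -0.0818, 0.1744]
tcp_rot: [180.0, -0.1, -144.1]
wrist_force: [-0.2, -0.5, -0.4]
opening: 0.0798
grasp_force: 0.0
```

arm_command --pt "0 0 0 -0.03" --pt "0 0 0 -0.03" --pt "0 0 0 -0.03" --pt "0 0 0 -0.03" --pt "0 0 0 -0.03" --hand 0.045

```text
time: 24.9
ee_pos: [0.4863, -0.0824, 0.1754]
tcp_rot: [-179.9, 0.0, -142.9]
wrist_force: [1.1, -5.3, 5.3]
opening: 0.0598
grasp_force: 31.9
```

```bash
python3 -c "
from h import *
lid()"
```

```text
[(np.int32(11), [286.8, 204.2], [-0.042, -0.046, 0.129], 'cw', np.float64(2.313)), (np.int32(6), [297.5, 219.0], [0.092, 0.001, 0.129], 'cw', np.float64(-0.006))] 
 {'time': 24.95, 'tcp_rot': [-179.889, 0.007, -142.89], 'torque': [-1.079, -0.279, -0.078], 'wrist_force': [0.678, -6.318, 5.261], 'opening': 0.06, 'grasp_force': 31.861}
```

arm_command --pt "0 0 0 0.04" --pt "0 0 0 0.08" --pt "0 0 0 0.12" --pt "0 0 0 0.12" --pt "0 0 0 0.12"

```text
time: 25.45
ee_pos: [0.486, -0.0814, 0.1748]
tcp_rot: [180.0, 0.0, -149.6]
wrist_force: [1.5, 0.7, 3.0]
opening: 0.0595
grasp_force: 31.8
```

```bash
python3 -c "
from h import *
lid()"
```

```text
[(np.int32(13), [288.2, 203.9], [-0.046, -0.043, 0.129], 'cw', np.float64(2.384))] 
 {'time': 25.5, 'tcp_rot': [179.961, 0.025, -149.583], 'torque': [0.777, -0.114, 0.273], 'wrist_force': [2.505, 1.097, 3.688], 'opening': 0.059, 'grasp_force': 31.778}
```

arm_command --pt "0 0 0 0.03" --pt "0 0 0 0.06" --pt "0 0 0 0.06" --pt "0 0 0 0.06" --pt "0 0 0 0.06"

```text
time: 26.0
ee_pos: [0.4864, -0.0818, 0.1746]
tcp_rot: [-180.0, 0.0, -153.1]
wrist_force: [5.9, 0.4, -1.0]
opening: 0.058
grasp_force: 32.7
```

```bash
python3 -c "
from h import *
lid()"
```

```text
[(np.int32(10), [289.0, 203.8], [-0.048, -0.041, 0.129], 'cw', np.float64(2.424))] 
 {'time': 26.05, 'tcp_rot': [-179.984, 0.029, -153.099], 'torque': [0.449, -0.859, 0.106], 'wrist_force': [4.866, 1.617, -1.029], 'opening': 0.058, 'grasp_force': 32.702}
```

arm_command --pt "0 0 0 0.03" --pt "0 0 0 0.06" --pt "0 0 0 0.06" --pt "0 0 0 0.06" --pt "0 0 0 0.06"

```text
time: 26.55
ee_pos: [0.4859, -0.0819, 0.175]
tcp_rot: [-180.0, -0.0, -156.5]
wrist_force: [0.0, 1.9, 5.0]
opening: 0.0574
grasp_force: 29.9
```

```bash
python3 -c "
from h import *
lid()"
```

```text
[(np.int32(11), [289.4, 203.8], [-0.048, -0.041, 0.129], 'cw', np.float64(2.435))] 
 {'time': 26.6, 'tcp_rot': [-179.993, -0.007, -156.489], 'torque': [0.58, 0.205, 0.169], 'wrist_force': [-0.728, 0.731, 4.355], 'opening': 0.057, 'grasp_force': 29.875}
```

arm_command --pt "0 0 0 0.03" --pt "0 0 0 0.06" --pt "0 0 0 0.06" --pt "0 0 0 0.06" --pt "0 0 0 0.06"

```text
time: 27.1
ee_pos: [0.4859, -0.082, 0.1751]
tcp_rot: [-180.0, -0.0, -160.0]
wrist_force: [-1.3, -0.0, 5.8]
opening: 0.0567
grasp_force: 29.9
```

```bash
python3 -c "
from h import *
lid()"
```

```text
[(np.int32(11), [290.2, 203.8], [-0.048, -0.039, 0.129], 'cw', np.float64(2.464))] 
 {'time': 27.15, 'tcp_rot': [-179.966, -0.01, -159.962], 'torque': [0.306, 0.247, 0.098], 'wrist_force': [-1.878, 0.416, 6.175], 'opening': 0.057, 'grasp_force': 29.94}
```

arm_command --pt "0 0 0 0.03" --pt "0 0 0 0.06" --pt "0 0 0 0.06" --pt "0 0 0 0.06" --pt "0 0 0 0.06"

```text
time: 27.65
ee_pos: [0.4858, -0.082, 0.1751]
tcp_rot: [-180.0, -0.0, -163.4]
wrist_force: [-1.3, 0.6, 7.3]
opening: 0.056
grasp_force: 30.2
```

```bash
python3 -c "
from h import *
lid()"
```

```text
[(np.int32(12), [291.4, 203.9], [-0.048, -0.036, 0.129], 'cw', np.float64(2.501))] 
 {'time': 27.7, 'tcp_rot': [-179.967, -0.012, -163.423], 'torque': [0.36, 0.311, 0.155], 'wrist_force': [-1.799, 1.708, 5.999], 'opening': 0.056, 'grasp_force': 30.233}
```

arm_command --pt "0 0 0 0" --pt "0 0 0 0" --pt "0 0 -0.04 -0.1" --pt "0 0 -0.08 -0.2" --pt "0 0 -0.12 -0.3" --hand 0.08

```text
time: 28.2
ee_pos: [0.4855, -0.0819, 0.2957]
tcp_rot: [180.0, -0.1, -146.0]
wrist_force: [1.3, 0.2, 0.6]
opening: 0.0798
grasp_force: 0.0
```

arm_command --pt "-0.02 0.045 0 -0.06" --pt "-0.04 0.09 0 -0.06" --pt "-0.06 0.135 0 -0.06" --pt "-0.08 0.18 0 -0.06" --pt "-0.08 0.18 0 -0.06"

```text
time: 28.7
ee_pos: [0.4511, 0.1168, 0.2944]
tcp_rot: [179.9, -0.0, -142.4]
wrist_force: [-0.6, -1.0, -0.6]
opening: 0.0801
grasp_force: 0.0
```

```bash
python3 - <<'E'
from h import *
c=cam('top'); s=cam('scene')
def comps(im,lim):
    m=cv2.inRange(cv2.cvtColor(im,cv2.COLOR_BGR2HSV),(16,90,120),(40,255,255)); k,l,st,ce=cv2.connectedComponentsWithStats(m)
    out=[]
    for i in range(1,k):
        if st[i][4]>lim: 
            pts=np.argwhere(l==i)[:,::-1].astype(float); out.append((st[i][4],ce[i],pts))
    return out
def show(tag,im,off,sc,cc,lim):
    for a,ce,pts in comps(im,lim):
        r=[]
        vx,vy,_,_=cv2.fitLine(pts.astype(np.float32),cv2.DIST_L2,0,.01,.01).ravel()
        for z in(.129,.185):
            A=ray_plane(cc,off+ce/sc,z); B=ray_plane(cc,off+(ce+6*sc/3*np.array([vx,vy]))/sc,z); d=B-A
            r.append((A[:2].round(3).tolist(),"pos cw",round(-np.arctan2(A[1],A[0]),2),"line cw",round(-np.arctan2(d[1],d[0]),2)))
        print(tag,a,(off+ce/sc).round(1),r)
e=cv2.imread('pics/e.png')
show("e top",e[:,390:],np.array([290,200.]),3,c,30)
show("e scene",e[:,:390],np.array([240,150.]),3,s,30)
show("now top",c["color"][200:330,290:420],np.array([290,200.]),1,c,4)
show("now scene",s["color"][150:280,240:370],np.array([240,150.]),1,s,4)
cv2.imwrite('pics/g.png',np.hstack([cv2.resize(s['color'][150:280,240:370],(390,390),interpolation=cv2.INTER_CUBIC),cv2.resize(c['color'][200:330,290:420],(390,390),interpolation=cv2.INTER_CUBIC)]))
E
```

```text
e top 1475 [374.3 232.7] [([0.088, -0.04], 'pos cw', np.float64(0.43), 'line cw', np.float64(2.56)), ([0.106, -0.033], 'pos cw', np.float64(0.3), 'line cw', np.float64(2.56))]
e top 2490 [323.7 244.4] [([0.081, 0.063], 'pos cw', np.float64(-0.66), 'line cw', np.float64(0.41)), ([0.1, 0.065], 'pos cw', np.float64(-0.58), 'line cw', np.float64(0.41))]
e top 312 [371.3 255.2] [([0.042, -0.028], 'pos cw', np.float64(0.6), 'line cw', np.float64(0.57)), ([0.062, -0.022], 'pos cw', np.float64(0.34), 'line cw', np.float64(0.57))]
e top 350 [367.8 281.1] [([-0.013, -0.014], 'pos cw', np.float64(2.3), 'line cw', np.float64(0.55)), ([0.011, -0.008], 'pos cw', np.float64(0.67), 'line cw', np.float64(0.55))]
e top 388 [388.4 293.5] [([-0.048, -0.053], 'pos cw', np.float64(2.31), 'line cw', np.float64(0.77)), ([-0.023, -0.045], 'pos cw', np.float64(2.04), 'line cw', np.float64(0.77))]
e top 1473 [332.4 299.4] [([-0.039, 0.063], 'pos cw', np.float64(-2.12), 'line cw', np.float64(2.57)), ([-0.015, 0.065], 'pos cw', np.float64(-1.79), 'line cw', np.float64(2.57))]
e scene 108 [300.4 184.4] [([-0.311,
[... 1428 characters left out ...]
([-0.04, -0.038], 'pos cw', np.float64(2.38), 'line cw', np.float64(2.39)), ([-0.015, -0.031], 'pos cw', np.float64(2.02), 'line cw', np.float64(2.39))]
now scene 15 [300.9 182.6] [([-0.341, -0.057], 'pos cw', np.float64(2.98), 'line cw', np.float64(-0.73)), ([-0.025, -0.012], 'pos cw', np.float64(2.7), 'line cw', np.float64(-0.73))]
now scene 8 [291.  203.5] [([-0.052, -0.038], 'pos cw', np.float64(2.52), 'line cw', np.float64(-1.02)), ([0.201, 0.004], 'pos cw', np.float64(-0.02), 'line cw', np.float64(-1.02))]
now scene 679 [308.6 271. ] [([0.402, 0.066], 'pos cw', np.float64(-0.16), 'line cw', np.float64(-2.37)), ([0.556, 0.084], 'pos cw', np.float64(-0.15), 'line cw', np.float64(-2.37))]
```

View pics/g.png

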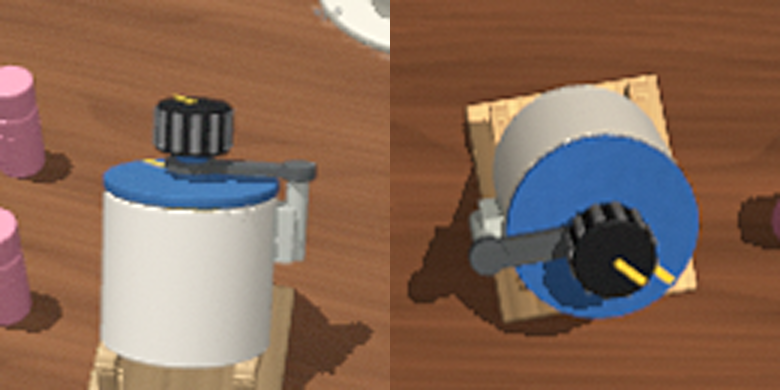

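```bash
python3 -c "
from h import *
shift((.486,-.0822,.2944,217),(.486,-.0822,.1745,217))"
```

```text
t 28.8 pos [0.452  0.1132 0.2945] rot [-1.800e+02 -1.000e-01 -1.426e+02] open 0.0799 F [0.1 0.1 0.3] q [ 14.  -5.   8. 102.  -0. -23.]
(0.486, -0.0822, 0.2944, 217) -> [ 0.0917 -0.1759  0.0002] turn 0.007
(0.486, -0.0822, 0.1745, 217) -> [ 0.0916 -0.1759  0.1201] turn 0.007
```

arm_command --pt "0.023 -0.044 0 0" --pt "0.046 -0.088 0 0" --pt "0.069 -0.132 0 0" --pt "0.092 -0.176 0 0" --pt "0.092 -0.176 0 0"

```text
time: 29.3
ee_pos: [0.4855, -0.09, 0.2938]
tcp_rot: [-180.0, -0.1, -143.2]
wrist_force: [-0.4, 0.4, 0.6]
opening: 0.08
grasp_force: 0.0
```

arm_command --pt "0 0 0.04 0" --pt "0 0 0.08 0" --pt "0 0 0.1 0" --pt "0 0 0.12 0" --pt "0 0 0.12 0"

```text
time: 29.8
ee_pos: [0.484, -0.0843, 0.1721]
tcp_rot: [179.8, -0.2, -142.9]
wrist_force: [0.1, -0.1, -0.2]
opening: 0.0798
grasp_force: 0.0
```

arm_command --pt "0 0 0 0" --pt "0 0 0 0" --pt "0 0 0 0" --pt "0 0 0 0" --pt "0 0 0 0" --hand 0.045 --grip_force 40

```text
time: 30.3
ee_pos: [0.4858, -0.084, 0.1766]
tcp_rot: [-179.9, 0.0, -142.8]
wrist_force: [-4.1, -2.1, 7.4]
opening: 0.0588
grasp_force: 42.7
```

```bash
python3 -c "
from h import *
lid()"
```

```text
[(np.int32(10), [291.2, 203.7], [-0.05, -0.037, 0.129], 'cw', np.float64(2.511))] 
 {'time': 30.35, 'tcp_rot': [-179.88, 0.041, -142.776], 'torque': [-0.52, 0.787, -0.167], 'wrist_force': [-4.668, -2.187, 7.176], 'opening': 0.059, 'grasp_force': 42.651}
```

arm_command --pt "0 0 0 0.04" --pt "0 0 0 0.08" --pt "0 0 0 0.12" --pt "0 0 0 0.12" --pt "0 0 0 0.12"

```text
time: 30.85
ee_pos: [0.4847, -0.0831, 0.177]
tcp_rot: [180.0, 0.0, -149.6]
wrist_force: [-12.3, 1.9, 13.8]
opening: 0.0582
grasp_force: 38.4
```

```bash
python3 -c "
from h import *
lid()"
```

```text
[(np.int32(8), [292.2, 203.1], [-0.057, -0.035, 0.129], 'cw', np.float64(2.588))] 
 {'time': 30.9, 'tcp_rot': [179.964, 0.025, -149.575], 'torque': [0.828, 2.487, 0.367], 'wrist_force': [-11.825, 1.63, 13.537], 'opening': 0.058, 'grasp_force': 38.428}
```

arm_command --pt "0 0 0 0.04" --pt "0 0 0 0.08" --pt "0 0 0 0.12" --pt "0 0 0 0.12" --pt "0 0 0 0.12"

```text
time: 31.4
ee_pos: [0.4848, -0.0828, 0.1771]
tcp_rot: [179.9, 0.0, -156.4]
wrist_force: [-11.6, 2.8, 14.6]
opening: 0.0568
grasp_force: 38.7
```

```bash
python3 -c "
from h import *
lid()"
```

```text
[(np.int32(7), [293.1, 202.7], [-0.062, -0.034, 0.129], 'cw', np.float64(2.642))] 
 {'time': 31.45, 'tcp_rot': [179.942, 0.044, -156.442], 'torque': [1.095, 2.347, 0.492], 'wrist_force': [-11.279, 2.589, 13.868], 'opening': 0.057, 'grasp_force': 38.671}
```

arm_command --pt "0 0 0 0.04" --pt "0 0 0 0.08" --pt "0 0 0 0.1" --pt "0 0 0 0.1" --pt "0 0 0 0.1"

```text
time: 31.95
ee_pos: [0.485, -0.0822, 0.1769]
tcp_rot: [179.9, 0.1, -162.1]
wrist_force: [-10.7, 6.9, 12.5]
opening: 0.0559
grasp_force: 39.0
```

```bash
python3 -c "
from h import *
lid()"
```

```text
[] 
 {'time': 32.0, 'tcp_rot': [179.87, 0.075, -162.131], 'torque': [1.882, 1.962, 0.595], 'wrist_force': [-10.535, 6.916, 12.506], 'opening': 0.056, 'grasp_force': 39.021}
```

Torque rises steadily from 0.37 to 0.49 to 0.60, so the lid is tightening. I release, move aside and check the angle from the top camera.

arm_command --pt "0 0 0 0" --pt "0 0 0 0" --pt "0 0 -0.04 -0.1" --pt "0 0 -0.08 -0.2" --pt "0 0 -0.12 -0.3" --hand 0.08

```text
time: 32.5
ee_pos: [0.4855, -0.0836, 0.2963]
tcp_rot: [-180.0, 0.0, -144.8]
wrist_force: [0.9, -0.8, -0.6]
opening: 0.0798
grasp_force: 0.0
```

arm_command --pt "-0.02 0.045 0 -0.06" --pt "-0.04 0.09 0 -0.06" --pt "-0.06 0.135 0 -0.06" --pt "-0.08 0.18 0 -0.06" --pt "-0.08 0.18 0 -0.06"

```text
time: 33.0
ee_pos: [0.4471, 0.1145, 0.295]
tcp_rot: [180.0, 0.1, -141.3]
wrist_force: [0.1, -0.3, 0.6]
opening: 0.08
grasp_force: 0.0
```

```bash
python3 - <<'E'
from h import *
for n in range(2):
    c=cam('top'); im=c["color"]
    m=cv2.inRange(cv2.cvtColor(im,cv2.COLOR_BGR2HSV),(16,90,120),(40,255,255)); m[:272]=0;m[308:]=0;m[:,345:]*=1;m[:,:345]=0;m[:,395:]=0
    k,l,st,ce=cv2.connectedComponentsWithStats(m)
    for i in range(1,k):
        if st[i][4]<5: continue
        pts=np.argwhere(l==i)[:,::-1].astype(np.float32); v=cv2.fitLine(pts,cv2.DIST_L2,0,.01,.01).ravel()[:2]
        A=ray_plane(c,ce[i],.185);d=ray_plane(c,ce[i]+5*v,.185)-A
        print(st[i][4],ce[i].round(1),"line cw",round(-np.arctan2(d[1],d[0]),2))
s=cam('scene'); print([bot.mark_of(n,'knob')[0]['location'] for n in('scene','top')]); print(bot.get_obs()['time'],bot.get_obs()['wrist_force'])
E
```

```text
38 [368.9 291.6] line cw 2.62
42 [388.2 293.2] line cw 0.76
17 [377.  295.4] line cw 2.68
38 [368.9 291.6] line cw 2.62
45 [388.3 293.2] line cw 0.71
17 [377.  295.4] line cw 2.68
[[304.2, 190.4], [365.5, 284.9]]
33.25 [ 0.57798261 -0.53991518 -0.75033794]
```

The marks show about 0.25 rad past the thread's end, give or take. I add one small top-up of about 0.1 rad so it sits centrally in the band.

arm_command --pt "0.023 -0.044 0 0" --pt "0.046 -0.088 0 0" --pt "0.069 -0.132 0 0" --pt "0.092 -0.176 0 0" --pt "0.092 -0.176 0 0"

```text
time: 33.75
ee_pos: [0.4854, -0.0916, 0.294]
tcp_rot: [-180.0, -0.1, -142.1]
wrist_force: [0.2, 0.3, -0.3]
opening: 0.0797
grasp_force: 0.0
```

```bash
python3 -c "
from h import *
shift((.486,-.0825,.1745,217))"
```

```text
t 33.75 pos [ 0.4854 -0.0916  0.294 ] rot [-1.800e+02 -1.000e-01 -1.421e+02] open 0.0797 F [ 0.2  0.3 -0.3] q [-11.  -1.  11. 102.  -0. -49.]
(0.486, -0.0825, 0.1745, 217) -> [-0.0063  0.0068  0.1195] turn 0.016
```

arm_command --pt "-0.002 0.002 0.04 0" --pt "-0.002 0.002 0.08 0" --pt "-0.002 0.002 0.1 0" --pt "-0.002 0.002 0.12 0" --pt "-0.002 0.002 0.12 0"

```text
time: 34.25
ee_pos: [0.4842, -0.0831, 0.1723]
tcp_rot: [179.8, -0.2, -141.7]
wrist_force: [-0.1, 1.0, 0.6]
opening: 0.08
grasp_force: 0.0
```

arm_command --pt "0 0 0 0" --pt "0 0 0 0" --pt "0 0 0 0" --pt "0 0 0 0" --pt "0 0 0 0" --hand 0.045

```text
time: 34.75
ee_pos: [0.4861, -0.0833, 0.1768]
tcp_rot: [-179.8, 0.0, -141.6]
wrist_force: [-2.5, -4.2, 6.6]
opening: 0.0591
grasp_force: 42.8
```

arm_command --pt "0 0 0 0.04" --pt "0 0 0 0.08" --pt "0 0 0 0.12" --pt "0 0 0 0.12" --pt "0 0 0 0.12"

```text
time: 35.25
ee_pos: [0.4852, -0.0814, 0.1766]
tcp_rot: [179.9, 0.1, -148.4]
wrist_force: [-5.5, 3.7, 9.6]
opening: 0.0593
grasp_force: 40.8
```

```bash
python3 -c "
from h import *
lid()"
```

```text
[] 
 {'time': 35.3, 'tcp_rot': [179.914, 0.099, -148.384], 'torque': [1.439, 1.595, 0.766], 'wrist_force': [-6.642, 3.856, 9.9], 'opening': 0.059, 'grasp_force': 40.842}
```

arm_command --pt "0 0 0 0" --pt "0 0 0 0" --pt "0 0 -0.04 -0.1" --pt "0 0 -0.08 -0.2" --pt "0 0 -0.12 -0.3" --hand 0.08

```text
time: 35.8
ee_pos: [0.4853, -0.0823, 0.2963]
tcp_rot: [180.0, 0.0, -131.1]
wrist_force: [0.7, -0.0, 0.3]
opening: 0.0802
grasp_force: 0.0
```

arm_command --pt "-0.02 0.045 0 0" --pt "-0.04 0.09 0 0" --pt "-0.06 0.135 0 0" --pt "-0.08 0.18 0 0" --pt "-0.08 0.18 0 0"

```text
time: 36.3
ee_pos: [0.4011, 0.1006, 0.2955]
tcp_rot: [180.0, 0.1, -130.9]
wrist_force: [1.2, -0.5, 0.0]
opening: 0.0799
grasp_force: 0.0
```

```bash
python3 - <<'E'
from h import *
c=cam('top'); im=c["color"]
m=cv2.inRange(cv2.cvtColor(im,cv2.COLOR_BGR2HSV),(16,90,120),(40,255,255)); m[:272]=0;m[308:]=0;m[:,:345]=0;m[:,395:]=0
k,l,st,ce=cv2.connectedComponentsWithStats(m)
for i in range(1,k):
    if st[i][4]<5: continue
    pts=np.argwhere(l==i)[:,::-1].astype(np.float32); v=cv2.fitLine(pts,cv2.DIST_L2,0,.01,.01).ravel()[:2]
    A=ray_plane(c,ce[i],.185);d=ray_plane(c,ce[i]+5*v,.185)-A
    print(st[i][4],ce[i].round(1),"line cw",round(-np.arctan2(d[1],d[0]),2))
o=bot.get_obs();print(o['time'],o['ee_pos'],o['wrist_force'],o['opening'])
E
```

```text
52 [370.3 293.3] line cw 2.5
44 [388.3 293.3] line cw 0.74
36.35 [0.40221108 0.0987227  0.29535666] [ 0.03812074 -0.67856354 -0.93380703] 0.0800446931148187
```

```bash
python3 -c "
from h import *
print(bot.job_done())"
```

```text
the job is handed in; nothing more can be done
None
```

I handed the job in at about 36 s with everything let go and no bystander approached: the yellow-capped bottle is in the jar, and the lid is swung to its stop and screwed down. By my estimate it is about 0.3–0.4 rad past first contact (the last 0.1 rad judged by torque), but the hand-in returned no verdict.

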